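# Lock the jig stud with a linch pin

## Robot

A 6-joint arm with a two-finger parallel gripper is mounted at the origin on the work surface. World frame = base frame: x ahead of the robot, y to its left, z up, the work surface at z = 0. Lengths are in m, angles in rad, forces in N, time in s.
With the tool pointing down it reaches from about 0.25 to 0.775 m from the base axis. Payload 4 kg.
Tool frame: the origin (TCP) lies at the very end of the fingers, on their centre line; the grasp point (between the pads) lies 19 mm behind it; z points along the fingers, y is the line along which they close (so a half turn about z gives the same grasp; the last joint's range is limited). The gripper opens to 94 mm and grips with 3 to 60 N. Pads are 16 mm wide; open, the fingers measure 119 mm over their backs; the gripper's body (75 mm by 177 mm) begins 78 mm behind the grasp point.
Start: joints at [1.185, 0.087, 1.371, -0, 1.684, -0.103], TCP at [0.153, 0.528, 0.206] pointing down, gripper open.
Joint ranges: [-3.1, 3.1], [-0.76, 2.03], [0.27, 2.55], [-1.08, 4.22], [0.17, 2.65], [-2.57, 2.57]. Speed limits (rad/s): [2.79, 2.79, 3.14, 3.14, 3.14, 3.14].

## Interface

Orientations are given as [roll, pitch, yaw] about the fixed x, y, z axes, in that order (R = Rz(yaw) Ry(pitch) Rx(roll)).
In Python, from bench import robot gives the robot as it stands. The module is installed in compiled form; this text tells all that it offers.
- The arm moves only by the tool move_arm, never from a script. Its argument "deltas" is one flat list of numbers, 7 for each row, row after row: the turn, a rotation vector about the tool's x, y, z in rad, then the shift along the tool's x, y, z in cm, then the closure, from -1 (fully open) to 1 (shut). A call has 1 to 8 rows; each row is the pose to reach, as a shift and turn from the pose commanded when the call began, along the tool's axes at that moment; what a row does not reach only later rows make up. A row lasts 1/10 s, in which the tool goes at most 50 mm and 8.59 degrees, less where a joint would pass 70% of its speed; a pose out of reach is approached as far as the arm can. A call with a gripper value outside its range is refused whole. The fingers move at their own pace and stop on an object; the grip force is fixed at half the most. Time passes only in rows, so rows that repeat a pose let the fingers close. It gives the time, the measured TCP pose, the force, the opening and the grip force at its end, in the units of the state.
- robot.get_obs(): the state, without advancing time (a new reading comes with each control period).
- robot.snapshot(name): name is "scene" or "top" or "wrist"; returns a dict with "image" (480x640x3 uint8, red, green, blue), "depth" (480x640 float32, m along the optical axis (not along the pixel's ray), 0 where there is no reading), "fov_y" (degrees; the focal length in pixels is half the picture's height over the tangent of half this angle, whatever the lens; pixels are square), "cx", "cy" (the principal point, pixels), "D" ([k1, k2, p1, p2, k3] as OpenCV has them; the pictures are not rectified), "origin" and "orientation" of the camera in the world; the wrist camera has in their place "T_tool_cam" (4x4, takes a point from camera to tool coordinates, whose origin is the TCP and whose axes are the flange's). Camera axes: x right, y up, looking along -z (the intrinsics and any distortion apply to the point x, -y, -z); pixel columns grow to the right and rows downward; lengths in m; the calibration is good to about 2 mm. A picture is of the moment at which its call begins: read the wrist's pose just before it.
- robot.close_job(): hands the job in; it is judged then, once.
The state is a dict: "time": time; "joint_positions": joint angles; "qvel": joint speeds; "joint_torque": joint torques, N m; "tool_pos": TCP position; "ee_rot": TCP orientation; "wrist_force": force on the tool from outside, world axes, zero at the start; "wrist_torque": the same for the moment, N m; "width": finger opening in m; "finger_force": force on a finger pad.
Only numpy, scipy, OpenCV 4.12 (cv2) and the standard library are available. Lean on these libraries where they do the work, as an engineer would, in place of code of your own. Each camera call takes 0.05 s, during which the arm holds its last target. There are 200 camera calls.

## Task

The shaping jig's steel stud has to be locked: pick up the yellow-headed linch pin from its plywood rest, push it all the way through the stud's cross hole from the shelf side until the head's shoulder is home against the stud, keeping the ring open until then, and then flip the sprung ring over the stud so that it snaps shut round the pin's end. The stud is not exactly where it is measured, so feel for the hole and never force the pin (never 25 N or more against the jig), let go at the end, and leave the can, the wrench and the wooden offcut alone.

Things in the scene. Friction and masses are not known exactly. Their poses are not given: they have to be found in the camera images.
- jig: Shaping jig, fixed: a 250 x 220 x 36 mm plywood stack carrying a curved wooden rail (top 60 mm over the table, beginning 80 mm beyond the stud's near face) and, at its robot side, an upright steel stud. Origin on the table below the nominal hole mouth; x runs along the cross hole, away from the robot, the way the pin goes in; y left, z up. Yaw varies by 0.3 rad either way.
- hole (a point): Nominal centre of the cross hole's mouth in the stud's near face, 85 mm above the table; axes as the jig. Round through hole, 12.5 mm in diameter, edge hardly broken. The stud is bolted in a slot: it, its hole and shelf really stand up to 8 mm left or right (jig y) of this reading, an amount fixed in a run and not reported; height, depth and direction are true. The stud does not yield.
- stud_top (a point): Nominal centre of the stud's top, 101 mm above the table (same sideways error as the hole). The stud is 28 mm thick along jig x and 30 mm wide. On its near side a shelf 30 mm wide (y) and 40 mm long, its top 12 mm below the hole's axis, takes the pin's head and keeps it from rolling; it shifts sideways with the stud.
- pin: Linch pin, about 165 g. Yellow head, x -15 to +32 mm, 20 mm wide (y), 21 mm high; steel shank 10.5 mm in diameter, 41 mm long, blunt, its last 3 mm tapering to 9 mm at the tip. Origin on the head's underside below the grip point; x along the shank to the tip, z up; shank axis at z = 10.5 mm. Centre of mass at x = 17 mm. The ring hinges at x = 26, z = 18.5 mm. Keep it level, ring up.
- pin_grip (a point): Place to pinch the head across its 20 mm width (along pin y), on the shank's axis; pin x = -15 to +20 mm is clear of the ring. Axes as the pin.
- pin_shoulder (a point): Centre of the head's front shoulder (pin x = 32 mm), on the shank's axis. Home when it touches the stud's near face (0 mm from the hole point along jig x).
- pin_tip (a point): Tip of the shank (pin x = 73 mm), on its axis.
- ring (a joint): Ring angle, rad: 0 = open, the ring leaning forward 70 degrees above the shank's direction; 1.40 = shut, lying round the stud, its bow just beyond the pin's tip. Growing values swing the bow forward (pin +x) and down about an axis along pin y. An over-centre spring pushes it back to open below 0.6 and snaps it shut above; about 3 N at the bow are needed.
- ring_bow (a point): Middle of the ring's copper-coloured far bar (bow), 52 mm from its hinge; wire 4 mm thick; the bar is straight for 10 mm either side, the ring 43 mm wide between wire centres.
- rest: Fixed plywood board, 140 x 90 x 18 mm, on which the pin lies; origin at the centre of its underside.
- can: Spray can, 52 mm in diameter, 150 mm high, bystander; origin at the centre of its underside.
- wrench: Steel wrench, 150 mm long, lying on the table, bystander; origin under its middle.
- offcut: Short curved wooden rail offcut, about 125 x 50 x 22 mm, lying on the table, bystander; origin at its middle, underside.

How it is judged:
On the way, in this order (a step that is already met when the one before it is completed fails the run):
1. the pin is right through the stud's hole, its shoulder home within 3 mm, with the ring still open (x of pin_shoulder in the frame of hole between -0.003 and 0.003 m and y of pin_shoulder in the frame of hole between -0.011 and 0.011 m and z of pin_shoulder in the frame of hole between -0.005 and 0.005 m and angle between the x axis of pin and the x axis of jig, either way round below 0.15 rad and value of joint ring below 0.5 rad), for 0.2 s.
2. the ring is snapped shut over the pin's end (x of pin_shoulder in the frame of hole between -0.003 and 0.003 m and y of pin_shoulder in the frame of hole between -0.011 and 0.011 m and z of pin_shoulder in the frame of hole between -0.005 and 0.005 m and angle between the x axis of pin and the x axis of jig, either way round below 0.15 rad and value of joint ring above 1.25 rad), for 0.2 s.
At the end, for the whole second after the job is handed in: The pin is through the stud's cross hole with its shoulder within 3 mm of the stud's near face (within 11 mm sideways of the nominal hole, 5 mm in height, 0.15 rad in direction), the ring is shut (above 1.25 rad), and the pin is at rest and released (all of step 2 and linear speed of pin below 0.02 m/s); the robot touches nothing.
It fails at once if the pin (or its ring) is pressed against the jig or its stud with more than 25 N (contact force between pin and jig above 25 N).
It fails at once if the can is moved by more than 15 mm (distance of can from where it was at the start of the episode above 0.015 m).
It fails at once if the wrench is moved by more than 15 mm (distance of wrench from where it was at the start of the episode above 0.015 m).
It fails at once if the offcut is moved by more than 15 mm (distance of offcut from where it was at the start of the episode above 0.015 m).
It also fails if it takes over 72 s, if anything falls off the work surface, if the arm or the gripper's body presses on something with over 40 N, if the wrist force passes 120 N, or if a joint passes its speed limit or range.

## Working session

There is one attempt and no reset: what is moved stays moved. The work goes in short steps, Python scripts to look and compute and a tool call to move; the robot and the scene stay as the last step left them, time stands still between calls to the robot, and variables do not carry over. Pictures are saved under pics/ and viewed, at most 10 in all, crops included, and the job is handed in when it is done.

Besides the shell and the picture viewer there is one more tool, called after "Emit:" in YAML: its name, and indented under it one key for each argument. move_arm: Moves the arm, as the interface text tells. Its arguments: {"type":"object","properties":{"deltas":{"type":"array","items":{"type":"number"}}},"required":["deltas"]}

```bash
mkdir -p pics; cat > h.py <<'E'
import numpy as np, cv2, pickle
from scipy.spatial.transform import Rotation as R
from bench import robot
def snap(name):
    o=robot.get_obs(); s=robot.snapshot(name); s['obs']=o
    H=s['image'].shape[0]; f=H/2/np.tan(np.radians(s['fov_y'])/2)
    s['K']=np.array([[f,0,s['cx']],[0,f,s['cy']],[0,0,1.]])
    if 'T_tool_cam' in s:
        T=np.eye(4);T[:3,:3]=R.from_euler('xyz',o['ee_rot']).as_matrix();T[:3,3]=o['tool_pos'];T=T@s['T_tool_cam']
    else:
        q=np.asarray(s['orientation']);T=np.eye(4);T[:3,:3]=q if q.shape==(3,3) else R.from_euler('xyz',q).as_matrix();T[:3,3]=s['origin']
    s['T']=T
    return s
def rays(s,px):
    p=cv2.undistortPoints(np.array(px,float).reshape(-1,1,2),s['K'],np.array(s['D'],float))[:,0]
    d=np.c_[p[:,0],-p[:,1],-np.ones(len(p))]
    return d@s['T'][:3,:3].T
def plane(s,px,z):
    d=rays(s,px);o=s['T'][:3,3];return o+d*((z-o[2])/d[:,2])[:,None]
def deproj(s,px):
    px=np.array(px).reshape(-1,2);z=np.array([s['depth'][int(v),int(u)] for u,v in px]);return s['T'][:3,3]+rays(s,px)*z[:,None]
def save(s,n,crop=None,k=1):
    im=cv2.cvtColor(s['image'],cv2.COLOR_RGB2BGR)
    if crop: a,b,c,d=crop; im=im[b:d,a:c]
    cv2.imwrite(f'pics/{n}.png',cv2.resize(im,None,fx=k,fy=k,interpolation=cv2.INTER_CUBIC))
E
python3 - <<'E'
from h import *
for n in ('top','scene'):
    s=snap(n); save(s,n); pickle.dump(s,open(n+'.pkl','wb')); print(n,s['origin'],s['orientation'],s['D'],s['fov_y'])
print(robot.get_obs())
E
```

```text
top [0.4473845  0.04425779 1.15197462] [ 0.11669103 -0.01186796 -1.55444234] [0.02465753 0.         0.         0.         0.        ] 53.46078127180085
scene [1.0113286  0.47673078 0.98132511] [ 0.62110142 -0.00677508  2.40911415] [-0.05387552  0.          0.          0.          0.        ] 54.12234182833994
{'time': 0.1, 'joint_positions': array([ 1.18490156e+00,  8.79058226e-02,  1.37209078e+00,  7.17177637e-07,
        1.68360377e+00, -1.03091368e-01]), 'qvel': array([-0.00034138, -0.00112637, -0.0035373 , -0.00150419, -0.00053585,
       -0.00106912]), 'joint_torque': array([ 2.64811475e-03, -3.41252911e+01, -3.03301549e+01,  7.19695073e-02,
        3.04151117e-02, -8.96721349e-05]), 'tool_pos': array([0.15329014, 0.52769379, 0.20441397]), 'ee_rot': array([-3.13959567e+00, -2.07320861e-04,  2.85878913e+00]), 'wrist_force': array([ 0.43726211, -0.09341556,  0.03162924]), 'wrist_torque': array([ 0.01255188, -0.02408957,  0.02896593]), 'finger_force': 0.0, 'width': 0.09345089769634288}
```

View pics/top.png

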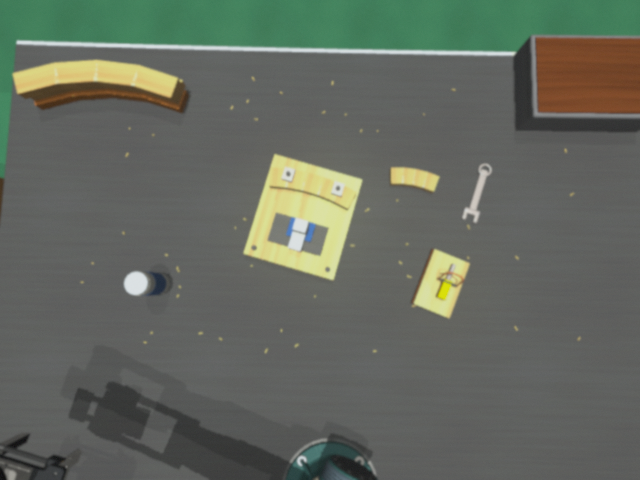

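View pics/scene.png

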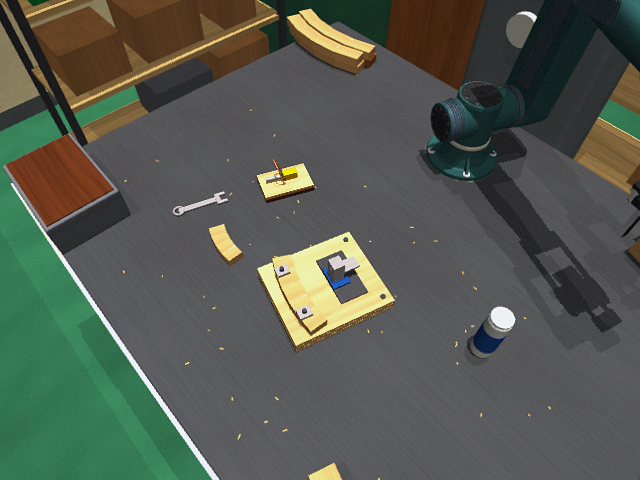

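The top view shows the jig board (corners about (275,155), (362,180), (333,279), (244,254)) with the stud near (299,230). The pin's yellow head is at (446,288), its ring is open, and the can is at (137,283). The scene view agrees.

```bash
python3 - <<'E'
from h import *
s=pickle.load(open('top.pkl','rb'))
hsv=cv2.cvtColor(s['image'],cv2.COLOR_RGB2HSV)
def big(m,roi):
    a,b,c,d=roi;k=np.zeros(m.shape,np.uint8);k[b:d,a:c]=m[b:d,a:c]
    cs,_=cv2.findContours(k,cv2.RETR_EXTERNAL,cv2.CHAIN_APPROX_NONE);return max(cs,key=cv2.contourArea)
wood=cv2.inRange(hsv,(15,40,120),(35,255,255))
for n,roi,z in(('jig',(230,140,375,290),.036),('rest',(405,240,480,325),.018)):
    c=big(wood,roi);b=cv2.boxPoints(cv2.minAreaRect(c));P=plane(s,b,z)
    print(n,b.round(),P.round(4),P.mean(0),np.linalg.norm(P[1]-P[0]),np.linalg.norm(P[2]-P[1]),np.degrees(np.arctan2(*(P[1]-P[0])[1::-1])))
y=big(cv2.inRange(hsv,(25,200,120),(33,255,255)),(405,240,480,325));r=cv2.minAreaRect(y);b=cv2.boxPoints(r);P=plane(s,b,.039)
print('head',r,P.round(4),P.mean(0),np.degrees(np.arctan2(*(P[1]-P[0])[1::-1])))
w=big(cv2.inRange(hsv,(0,0,170),(180,40,255)),(280,205,320,260));r=cv2.minAreaRect(w);b=cv2.boxPoints(r);print('stud',r,plane(s,b,.101).round(4))
print(deproj(s,[(299,222),(302,225),(297,243),(446,288)]))
E
```

```text
jig [[241. 254.]
 [272. 151.]
 [364. 179.]
 [333. 281.]] [[ 0.5277  0.2152  0.036 ]
 [ 0.7763  0.1509  0.036 ]
 [ 0.7138 -0.0706  0.036 ]
 [ 0.4678 -0.0009  0.036 ]] [0.62140508 0.07363227 0.036     ] 0.2567506342646053 0.23014549190344533 -14.507122548156428
rest [[410. 306.]
 [433. 247.]
 [472. 262.]
 [449. 321.]] [[ 0.4125 -0.1839  0.018 ]
 [ 0.5536 -0.2391  0.018 ]
 [ 0.5201 -0.3302  0.018 ]
 [ 0.38   -0.2739  0.018 ]] [ 0.46655515 -0.2567543   0.018     ] 0.151525903009975 0.09709278562315288 -21.346177597469243
head ((443.29901123046875, 290.07733154296875), (8.122769355773926, 16.144004821777344), 23.962491989135742) [[ 0.4385 -0.2397  0.039 ]
 [ 0.4728 -0.2555  0.039 ]
 [ 0.4655 -0.2726  0.039 ]
 [ 0.4313 -0.2568  0.039 ]] [ 0.45203393 -0.2561574   0.039     ] -24.613413815654077
stud ((296.69091796875, 233.7842559814453), (15.781837463378906, 31.692502975463867), 14.931416511535645) [[0.5403 0.1099 0.101 ]
 [0.6091 0.0934 0.101 ]
 [0.6005 0.0593 0.101 ]
 [0.5318 0.076  0.101 ]]
[[ 0.59694214  0.0801556   0.0999586 ]
 [ 0.59034941  0.07334254  0.09973571]
 [ 0.55233557  0.08452681  0.07464249]
 [ 0.45690984 -0.26271032  0.03822167]]
```

Emit:
move_arm:
  deltas: [0,0,0,-3,-4,0,-1,0,0,0,-6,-8,0,-1,0,0,0,-9,-12,0,-1,0,0,0,-12,-16,0,-1,0,0,0.03,-15,-20,0,-1,0,0,0.06,-18,-24,0,-1,0,0,0.09,-21,-28,0,-1,0,0,0.12,-24,-32,0,-1]

```text
time: 0.9
tool_pos: [0.2945, 0.1521, 0.2052]
ee_rot: [3.141, 0.0, 2.739]
wrist_force: [1.4, 0.6, 0.9]
width: 0.0943
finger_force: 0.0
```

```bash
cat >> h.py <<'E'
def go(pos,yaw):
    o=robot.get_obs();M=R.from_euler('xyz',o['ee_rot'])
    T=R.from_euler('xyz',[np.pi,0,yaw])
    print('t',round(o['time'],2),'pos',o['tool_pos'].round(4),'rot',o['ee_rot'].round(4),'F',o['wrist_force'].round(2),'w',round(o['width'],4))
    print('turn',(M.inv()*T).as_rotvec().round(3),'shift cm',(M.inv().apply(np.array(pos)-o['tool_pos'])*100).round(2))
E
python3 -c "
from h import *
go([.42,-.24,.19],2.74)"
```

```text
t 0.9 pos [0.2945 0.1521 0.2052] rot [3.1412e+00 4.0000e-04 2.7385e+00] F [1.42 0.57 0.89] w 0.0943
turn [ 0.     0.    -0.001] shift cm [-26.92 -31.15   1.52]
```

Emit:
move_arm:
  deltas: [0,0,0,-3.4,-3.9,0.2,-1,0,0,0,-6.8,-7.8,0.4,-1,0,0,0,-10,-11.7,0.6,-1,0,0,0,-13.5,-15.5,0.8,-1,0,0,0,-17,-19.5,1,-1,0,0,0,-20.3,-23.4,1.2,-1,0,0,0,-23.7,-27.3,1.4,-1,0,0,0,-27,-31.2,1.5,-1]

```text
time: 1.7
tool_pos: [0.4168, -0.2287, 0.1901]
ee_rot: [3.141, -0.001, 2.738]
wrist_force: [1.5, 0.7, -0.3]
width: 0.0941
finger_force: 0.0
```

Emit:
move_arm:
  deltas: [0,0,0,0,0,0,-1,0,0,0,0,0,0,-1]

```text
time: 1.9
tool_pos: [0.4164, -0.2269, 0.1896]
ee_rot: [3.14, -0.003, 2.737]
wrist_force: [0.2, 0.5, -0.2]
width: 0.0942
finger_force: 0.0
```

```bash
python3 -c "
from h import *
s=snap('wrist');save(s,'w1');pickle.dump(s,open('w1.pkl','wb'));print(s['T_tool_cam'].round(3),s['T'].round(3))
go([.455,-.257,.06],2.74)"
```

```text
[[-0.     0.972  0.235  0.067]
 [ 1.    -0.     0.002  0.001]
 [ 0.002  0.235 -0.972 -0.178]
 [ 0.     0.     0.     1.   ]] [[ 0.394 -0.894 -0.213  0.355]
 [ 0.919  0.383  0.092 -0.2  ]
 [-0.    -0.232  0.973  0.368]
 [ 0.     0.     0.     1.   ]]
t 1.95 pos [ 0.4165 -0.226   0.1901] rot [ 3.1405e+00 -1.9000e-03  2.7385e+00] F [ 0.08 -0.52 -0.14] w 0.0943
turn [ 0.001 -0.002 -0.001] shift cm [-4.79 -1.36 13.  ]
```

View pics/w1.png

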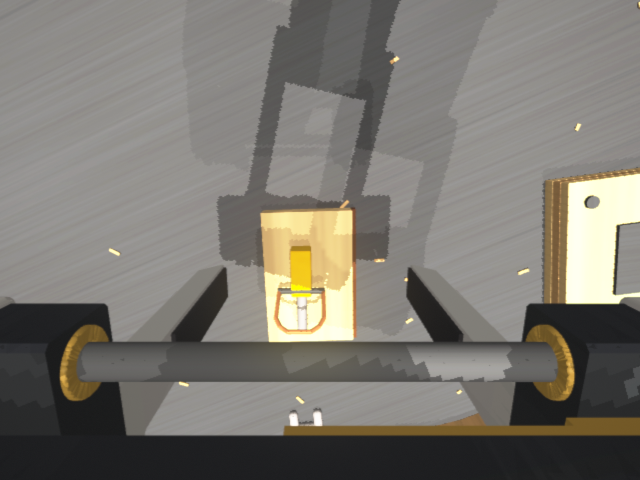

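The wrist view shows the rest, with the yellow head at (301,269), the shank pointing down the image and the ring open with its bow near (300,330). I'll fit the head from depth points.

```bash
cat >> h.py <<'E'
def cloud(s,mask):
    v,u=np.nonzero((mask>0)&(s['depth']>0));z=s['depth'][v,u]
    return s['T'][:3,3]+rays(s,np.c_[u,v])*z[:,None]
E
python3 - <<'E'
from h import *
s=pickle.load(open('w1.pkl','rb'));hsv=cv2.cvtColor(s['image'],cv2.COLOR_RGB2HSV)
m=cv2.inRange(hsv,(20,215,120),(33,255,255));k=np.zeros_like(m);k[235:300,280:325]=m[235:300,280:325]
P=cloud(s,k);print(len(P),np.percentile(P[:,2],[5,50,95]))
T=P[P[:,2]>np.percentile(P[:,2],50)-.003]
r=cv2.minAreaRect((T[:,:2]*1000).astype(np.float32));print('top',r,len(T));print(cv2.boxPoints(r))
r2=cv2.minAreaRect(cv2.findNonZero(k));print(r2, plane(s,cv2.boxPoints(r2),.039))
# shank: bright pts
g=np.zeros_like(m);g[296:330,292:310]=255
Q=cloud(s,g);q=Q[(Q[:,2]>.028)&(Q[:,2]<.038)];print('shank',len(q),q.mean(0) if len(q) else 0)
if len(q): 
  l=cv2.fitLine((q[:,:2]*1000).astype(np.float32),2,0,.01,.01).ravel();print(l,np.arctan2(l[1],l[0])); d=l[:2]*np.sign(l[0]); t=q[:,:2]@d; print(t.max()-t.min(),t.max()*d)
E
```

```text
772 [0.03654806 0.0376654  0.03877685]
top ((455.0724182128906, -260.0614929199219), (18.387147903442383, 45.375732421875), 66.03739929199219) 772
[[ 430.6061  -259.24823]
 [ 472.07095 -277.67712]
 [ 479.53873 -260.87476]
 [ 438.07388 -242.44586]]
((300.5, 273.0), (44.0, 19.0), 90.0) [[ 0.43074777 -0.25906183  0.039     ]
 [ 0.43777466 -0.24266296  0.039     ]
 [ 0.47830309 -0.26023972  0.039     ]
 [ 0.47106546 -0.27713227  0.039     ]]
shank 327 [ 0.49457602 -0.27676476  0.03148003]
[ 9.1916388e-01 -3.9387527e-01  4.9457602e+02 -2.7676477e+02] -0.40484393
0.038935729349643955 [ 0.53546119 -0.22945301]
```

```bash
python3 -c "
from h import *
go([.4472,-.2566,.0205],2.733)"
```

```text
t 1.95 pos [ 0.4165 -0.226   0.1901] rot [ 3.1405e+00 -1.9000e-03  2.7385e+00] F [ 0.08 -0.52 -0.14] w 0.0943
turn [ 0.001 -0.002  0.006] shift cm [-4.06 -1.63 16.96]
```

Emit:
move_arm:
  deltas: [0,0,0.006,-2,-0.8,4,-1,0,0,0.006,-4.05,-1.63,8,-1,0,0,0.006,-4.05,-1.63,12,-1,0,0,0.006,-4.05,-1.63,15,-1,0,0,0.006,-4.05,-1.63,16,-1,0,0,0.006,-4.05,-1.63,16.9,-1,0,0,0.006,-4.05,-1.63,16.9,-1,0,0,0.006,-4.05,-1.63,16.9,-1]

```text
time: 2.75
tool_pos: [0.449, -0.2579, 0.0238]
ee_rot: [-3.141, 0.003, 2.733]
wrist_force: [-0.2, -0.3, -0.0]
width: 0.0939
finger_force: 0.0
```

```bash
python3 -c "
from h import *
go([.4472,-.2566,.0205],2.733)"
```

```text
t 2.75 pos [ 0.449  -0.2579  0.0238] rot [-3.1409  0.0035  2.7334] F [-0.17 -0.3  -0.05] w 0.0939
turn [-0.001  0.003  0.   ] shift cm [0.21 0.05 0.32]
```

Emit:
move_arm:
  deltas: [0,0,0,0.1,0,0.2,-1,0,0,0,0.1,0,0.25,-1,0,0,0,0.1,0,0.25,1,0,0,0,0.1,0,0.25,1,0,0,0,0.1,0,0.25,1,0,0,0,0.1,0,0.25,1,0,0,0,0.1,0,0.25,1,0,0,0,0.1,0,0.25,1]

```text
time: 3.55
tool_pos: [0.4468, -0.2571, 0.0192]
ee_rot: [3.141, -0.0, 2.733]
wrist_force: [0.1, 0.2, 0.4]
width: 0.0489
finger_force: 0.0
```

Emit:
move_arm:
  deltas: [0,0,0,0,0,0,1,0,0,0,0,0,0,1,0,0,0,0,0,0,1,0,0,0,0,0,0,1]

```text
time: 3.95
tool_pos: [0.4469, -0.257, 0.0192]
ee_rot: [3.141, -0.0, 2.733]
wrist_force: [-0.6, -1.1, -0.7]
width: 0.0197
finger_force: 30.0
```

Emit:
move_arm:
  deltas: [0,0,0,0,0,-2,1,0,0,0,0,0,-5,1,0,0,0,0,0,-9,1,0,0,0,0,2,-13,1,0,0,-0.02,-0.5,5,-16.5,1,0,0,-0.04,-1,9,-18,1,0,0,-0.07,-2,13.5,-18,1,0,0,-0.1,-2.5,18,-18,1]

```text
time: 4.75
tool_pos: [0.5425, -0.1008, 0.2]
ee_rot: [3.142, 0.002, 2.833]
wrist_force: [0.6, -0.1, -1.7]
width: 0.0197
finger_force: 30.0
```

```bash
python3 -c "
from h import *
go([.638,.068,.2],2.88)"
```

```text
t 4.75 pos [ 0.5425 -0.1008  0.2   ] rot [3.1416e+00 1.8000e-03 2.8331e+00] F [ 0.57 -0.09 -1.65] w 0.0197
turn [-0.     0.002 -0.047] shift cm [-3.980e+00  1.898e+01  1.000e-02]
```

Emit:
move_arm:
  deltas: [0,0,-0.01,-1,4,0,1,0,0,-0.02,-2,8,0,1,0,0,-0.03,-3,12,0,1,0,0,-0.047,-4,16,0,1,0,0,-0.047,-4,19,0,1,0,0,-0.047,-4,19,0,1,0,0,-0.047,-4,19,0,1]

```text
time: 5.45
tool_pos: [0.6368, 0.0674, 0.1983]
ee_rot: [-3.14, -0.002, 2.881]
wrist_force: [-0.6, 0.2, -1.7]
width: 0.0199
finger_force: 30.0
```

```bash
python3 -c "
from h import *
s=snap('wrist');save(s,'w2');pickle.dump(s,open('w2.pkl','wb'))
go([.638,.068,.2],2.88)"
```

```text
t 5.5 pos [0.6368 0.0665 0.1986] rot [-3.1406e+00 -1.1000e-03  2.8797e+00] F [-0.17  0.26 -1.39] w 0.0197
turn [-0.001 -0.001 -0.   ] shift cm [-0.08  0.18 -0.14]
```

View pics/w2.png

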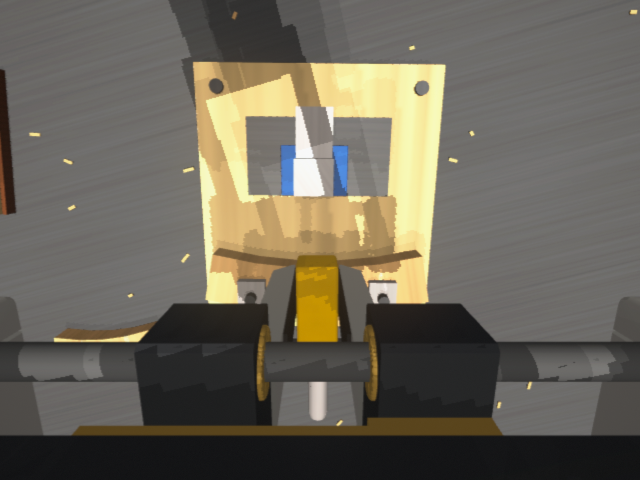

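The jig is seen from above. The stud's top spans cols 294–333 and rows 157–196, and the shelf behind it spans rows 107–157. The board edges are at cols 194 and 445, and the pin is held level. Next I'll fit the stud, shelf and board direction from depth.

```bash
python3 - <<'E'
from h import *
s=pickle.load(open('w2.pkl','rb'))
k=np.zeros((480,640),np.uint8);k[95:210,270:360]=255
P=cloud(s,k)
for n,a,b in(('top',.096,.107),('shelf',.068,.080)):
    Q=P[(P[:,2]>a)&(P[:,2]<b)];r=cv2.minAreaRect((Q[:,:2]*1000).astype(np.float32));print(n,len(Q),np.median(Q[:,2]),r,cv2.boxPoints(r).tolist())
k[:]=0;k[60:300,180:460]=255
P=cloud(s,k);Q=P[(P[:,2]>.033)&(P[:,2]<.039)]
hsv=cv2.cvtColor(s['image'],cv2.COLOR_RGB2HSV)
E1=[];E2=[];m=cv2.inRange(hsv,(10,50,100),(35,255,255))
for v in range(80,240,5):
    u=np.nonzero(m[v,150:480])[0]+150;E1.append((u.min(),v));E2.append((u.max(),v))
u=[];
for E in(E1,E2):
    p=plane(s,E,.036);l=cv2.fitLine((p[:,:2]*1000).astype(np.float32),cv2.DIST_HUBER,0,.01,.01).ravel();l[:2]*=np.sign(l[0]);print('edge',l,np.arctan2(l[1],l[0]))
for v in (66,):
    p=plane(s,[(u,v) for u in (210,430)],.036);print(p,np.arctan2(p[0,1]-p[1,1],p[0,0]-p[1,0])-np.pi/2)
# rectified stud edges
hole=plane(s,[(216,86),(422,88)],.036);print('screws',hole,hole.mean(0))
E
```

```text
top 1470 0.09957582230360862 ((591.7574462890625, 76.37687683105469), (30.0035400390625, 27.79916000366211), 74.91773223876953) [[574.43310546875, 65.50862121582031], [601.274658203125, 58.275115966796875], [609.081787109375, 87.24513244628906], [582.240234375, 94.4786376953125]]
shelf 1910 0.0715355148967304 ((558.661865234375, 85.43793487548828), (29.731504440307617, 40.517189025878906), 75.61164855957031) [[535.3446655273438, 76.07258605957031], [574.5910034179688, 66.00434875488281], [581.9790649414062, 94.80328369140625], [542.7327270507812, 104.87152099609375]]
edge [ 9.6337700e-01 -2.6815063e-01  5.4336853e+02 -1.9880152e+01] -0.27147284
edge [ 9.6371007e-01 -2.6695105e-01  5.9865356e+02  1.9177779e+02] -0.2702279
[[0.48059462 0.01301768 0.036     ]
 [0.52977832 0.19701814 0.036     ]] -3.402788129221819
screws [[0.49733264 0.01285476 0.036     ]
 [0.54552889 0.18690428 0.036     ]] [0.52143077 0.09987952 0.036     ]
```

```bash
python3 - <<'E'
from h import *
s=pickle.load(open('w2.pkl','rb'));o=s['obs'];t=o['tool_pos'];M=R.from_euler('xyz',o['ee_rot'])
hsv=cv2.cvtColor(s['image'],cv2.COLOR_RGB2HSV)
for v in (280,300,320,330):
    m=cv2.inRange(hsv,(20,200,60),(33,255,255))[v];u=np.nonzero(m[285:350])[0]+285
    p=plane(s,[(u.min(),v),(u.max()+1,v)],t[2]+.0195);print(u.min(),u.max(),(M.inv().apply(p-t)*1000).round(1).tolist())
g=s['image'][400].astype(int).sum(1);print(g[300:336])
p=plane(s,[(309,400),(328,400)],t[2]+.0093);print((M.inv().apply(p-t)*1000).round(1).tolist())
y=-.263;c=np.array([.5783,.0802,0]);ex=np.array([np.cos(y),np.sin(y),0])
# pre-insert: tip 12 mm before face
q=c-ex*(.073+.012);q[2]=.12;go(q,np.pi+y)
E
```

```text
296 337 [[8.1, -9.4, -19.5], [8.1, 10.0, -19.5]]
296 337 [[-1.8, -9.5, -19.5], [-1.8, 10.2, -19.5]]
298 336 [[-12.0, -8.7, -19.5], [-12.0, 9.8, -19.5]]
298 336 [[-17.2, -8.8, -19.5], [-17.2, 9.9, -19.5]]
[334 333 335 334 334 330 327 323 307 402 464 508 550 579 593 607 617 627
 629 628 625 611 592 554 504 451 388 321 318 326 326 325 326 325 326 324]
[[-63.7, -4.0, -9.4], [-63.7, 6.2, -9.4]]
t 5.5 pos [0.6368 0.0665 0.1986] rot [-3.1406e+00 -1.1000e-03  2.8797e+00] F [-0.17  0.26 -1.39] w 0.0197
turn [-0.001 -0.001  0.001] shift cm [14.5  -0.17  7.88]
```

Emit:
move_arm:
  deltas: [0,0,0,4,0,0,1,0,0,0,8,-0.1,0,1,0,0,0,12,-0.2,1,1,0,0,0,14.5,-0.24,4,1,0,0,0,14.5,-0.24,7.5,1,0,0,0,14.5,-0.24,10,1,0,0,0,14.5,-0.24,11,1,0,0,0,14.5,-0.24,11,1]

```text
time: 6.3
tool_pos: [0.4953, 0.1011, 0.088]
ee_rot: [-3.14, -0.003, 2.878]
wrist_force: [-0.3, 0.5, -1.3]
width: 0.0198
finger_force: 30.0
```

Emit:
move_arm:
  deltas: [0,0,0,0,0,0,1,0,0,0,0,0,0,1,0,0,0,0,0,0,1]

```text
time: 6.6
tool_pos: [0.4977, 0.1022, 0.0909]
ee_rot: [3.14, 0.003, 2.88]
wrist_force: [-0.6, 0.5, -0.8]
width: 0.0197
finger_force: 30.0
```

```bash
cat >> h.py <<'E'
def jig():
    "tip / TCP in the hole frame (mm), force in jig axes, move to nominal"
    o=robot.get_obs();y=-.263;J=R.from_euler('z',y);c=np.array([.5783,.0802,.085])
    p=J.inv().apply(o['tool_pos']-c)*1000
    print('t',round(o['time'],2),'tip x %.1f shoulder x %.1f lat %.1f TCPz %.1f'%(p[0]+73,p[0]+32,p[1],o['tool_pos'][2]*1000),'F',J.inv().apply(o['wrist_force']).round(1),'rot',(o['ee_rot']*1).round(4),'w',round(o['width'],4))
E
python3 - <<'E'
from h import *
s=snap('wrist');save(s,'w3');pickle.dump(s,open('w3.pkl','wb'));jig()
E
```

```text
t 6.65 tip x -10.8 shoulder x -51.8 lat 0.3 TCPz 90.6 F [ 1.1  0.3 -1.2] rot [3.1407e+00 2.2000e-03 2.8797e+00] w 0.0197
```

View pics/w3.png

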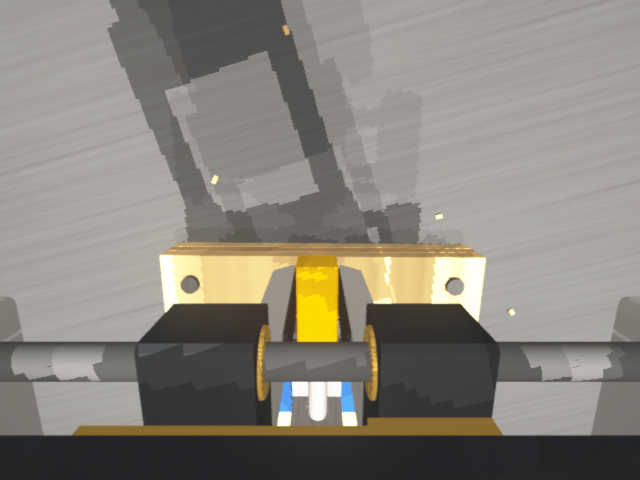

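The pin's shank (col 318) lines up with the shelf (cols 292–342) below it. I'll lower to the hole height and read again.

Emit:
move_arm:
  deltas: [0,0,0,0,-0.08,0.8,1,0,0,0,0,-0.08,1.45,1,0,0,0,0,-0.08,1.45,1,0,0,0,0,-0.08,1.45,1]

```text
time: 7.05
tool_pos: [0.4959, 0.1014, 0.0741]
ee_rot: [-3.141, -0.001, 2.88]
wrist_force: [-0.4, 0.1, -1.3]
width: 0.0196
finger_force: 30.0
```

```bash
python3 -c "
from h import *
jig()"
```

```text
t 7.05 tip x -12.1 shoulder x -53.1 lat -0.9 TCPz 74.1 F [-0.4  0.  -1.3] rot [-3.1412e+00 -1.3000e-03  2.8799e+00] w 0.0196
```

Emit:
move_arm:
  deltas: [0,0,0,-0.3,0,-0.05,1,0,0,0,-0.6,0,-0.08,1,0,0,0,-0.9,0,-0.08,1,0,0,0,-0.9,0,-0.08,1,0,0,0,-0.9,0,-0.08,1]

```text
time: 7.55
tool_pos: [0.5051, 0.099, 0.0756]
ee_rot: [3.141, -0.0, 2.88]
wrist_force: [-0.4, -0.1, -1.2]
width: 0.0195
finger_force: 30.0
```

```bash
python3 -c "
from h import *
jig()"
```

```text
t 7.55 tip x -2.6 shoulder x -43.6 lat -0.8 TCPz 75.6 F [-0.3 -0.2 -1.2] rot [ 3.1415 -0.      2.8796] w 0.0195
```

Emit:
move_arm:
  deltas: [0,0,0,-0.1,0,0,1,0,0,0,-0.2,0,0,1,0,0,0,-0.3,0,0,1,0,0,0,-0.4,0,0,1,0,0,0,-0.4,0,0,1]

```text
time: 8.05
tool_pos: [0.509, 0.098, 0.0756]
ee_rot: [3.142, 0.0, 2.88]
wrist_force: [0.4, -0.6, -2.0]
width: 0.0195
finger_force: 30.0
```

```bash
python3 -c "
from h import *
jig()"
```

```text
t 8.05 tip x 1.5 shoulder x -39.5 lat -0.8 TCPz 75.6 F [ 0.6 -0.5 -2. ] rot [3.1415e+00 1.0000e-04 2.8797e+00] w 0.0195
```

No contact yet. I'll creep on.

Emit:
move_arm:
  deltas: [0,0,0,-0.1,0,0,1,0,0,0,-0.2,0,0,1,0,0,0,-0.3,0,0,1,0,0,0,-0.3,0,0,1]

```text
time: 8.45
tool_pos: [0.5119, 0.0972, 0.0756]
ee_rot: [3.142, 0.0, 2.88]
wrist_force: [-0.5, -0.5, -1.3]
width: 0.0199
finger_force: 30.0
```

```bash
python3 -c "
from h import *
jig()"
```

```text
t 8.45 tip x 4.4 shoulder x -36.6 lat -0.8 TCPz 75.6 F [-0.3 -0.6 -1.3] rot [3.1415e+00 1.0000e-04 2.8797e+00] w 0.0199
```

Emit:
move_arm:
  deltas: [0,0,0,-0.1,0,0,1,0,0,0,-0.2,0,0,1,0,0,0,-0.3,0,0,1,0,0,0,-0.4,0,0,1,0,0,0,-0.4,0,0,1]

```text
time: 8.95
tool_pos: [0.5158, 0.0962, 0.0756]
ee_rot: [3.142, 0.0, 2.88]
wrist_force: [-0.9, -0.3, -1.8]
width: 0.0198
finger_force: 30.0
```

```bash
python3 -c "
from h import *
jig()"
```

```text
t 8.95 tip x 8.5 shoulder x -32.5 lat -0.8 TCPz 75.6 F [-0.8 -0.5 -1.8] rot [3.1415e+00 1.0000e-04 2.8798e+00] w 0.0198
```

Emit:
move_arm:
  deltas: [0,0,0,-0.15,0,0,1,0,0,0,-0.3,0,0,1,0,0,0,-0.45,0,0,1,0,0,0,-0.6,0,0,1,0,0,0,-0.6,0,0,1]

```text
time: 9.45
tool_pos: [0.5216, 0.0946, 0.0756]
ee_rot: [3.142, 0.0, 2.88]
wrist_force: [-0.1, -0.9, -1.1]
width: 0.0198
finger_force: 30.0
```

```bash
python3 -c "
from h import *
jig()"
```

```text
t 9.45 tip x 14.5 shoulder x -26.5 lat -0.8 TCPz 75.6 F [ 0.1 -0.9 -1.1] rot [3.1415e+00 1.0000e-04 2.8797e+00] w 0.0198
```

Emit:
move_arm:
  deltas: [0,0,0,-0.2,0,0,1,0,0,0,-0.4,0,0,1,0,0,0,-0.6,0,0,1,0,0,0,-0.8,0,0,1,0,0,0,-1.0,0,0,1,0,0,0,-1.2,0,0,1,0,0,0,-1.4,0,0,1,0,0,0,-1.6,0,0,1]

```text
time: 10.25
tool_pos: [0.5371, 0.0905, 0.0756]
ee_rot: [3.141, 0.0, 2.88]
wrist_force: [-0.3, 1.4, -1.6]
width: 0.0197
finger_force: 30.0
```

```bash
python3 -c "
from h import *
jig()"
```

```text
t 10.25 tip x 30.5 shoulder x -10.5 lat -0.8 TCPz 75.6 F [-0.6  1.3 -1.6] rot [3.1415 0.     2.8798] w 0.0197
```

Emit:
move_arm:
  deltas: [0,0,0,-0.2,0,0,1,0,0,0,-0.4,0,0,1,0,0,0,-0.6,0,0,1,0,0,0,-0.75,0,0,1,0,0,0,-0.75,0,0,1]

```text
time: 10.75
tool_pos: [0.5443, 0.0885, 0.0756]
ee_rot: [3.142, 0.0, 2.88]
wrist_force: [0.6, 0.9, -0.7]
width: 0.0199
finger_force: 30.0
```

```bash
python3 -c "
from h import *
jig()"
```

```text
t 10.75 tip x 38.0 shoulder x -3.0 lat -0.8 TCPz 75.6 F [ 0.4  1.  -0.7] rot [3.1415 0.     2.8797] w 0.0199
```

Now half a millimetre per row, watching the force.

Emit:
move_arm:
  deltas: [0,0,0,-0.05,0,0,1,0,0,0,-0.1,0,0,1,0,0,0,-0.15,0,0,1,0,0,0,-0.2,0,0,1,0,0,0,-0.25,0,0,1,0,0,0,-0.25,0,0,1]

```text
time: 11.35
tool_pos: [0.5459, 0.0882, 0.0756]
ee_rot: [3.142, -0.001, 2.88]
wrist_force: [-3.2, 1.4, 0.2]
width: 0.0198
finger_force: 30.0
```

```bash
python3 -c "
from h import *
jig()"
```

```text
t 11.35 tip x 39.7 shoulder x -1.3 lat -0.7 TCPz 75.6 F [-3.4  0.5  0.2] rot [ 3.1416e+00 -1.5000e-03  2.8798e+00] w 0.0198
```

Emit:
move_arm:
  deltas: [0,0,0,-0.05,0,0,1,0,0,0,-0.1,0,0,1,0,0,0,-0.1,0,0,1]

```text
time: 11.65
tool_pos: [0.5459, 0.0882, 0.0755]
ee_rot: [-3.141, -0.004, 2.88]
wrist_force: [-6.1, 1.9, 2.3]
width: 0.0198
finger_force: 30.0
```

```bash
python3 -c "
from h import *
jig()"
```

```text
t 11.65 tip x 39.7 shoulder x -1.3 lat -0.7 TCPz 75.5 F [-6.4  0.2  2.3] rot [-3.1415 -0.0037  2.88  ] w 0.0198
```

Emit:
move_arm:
  deltas: [0,0,0,0.1,0,0,1,0,0,0,0.1,0,0,-1,0,0,0,0.1,0,0,-1,0,0,0,0.1,0,0,-1,0,0,0,0.1,0,0,-1,0,0,0,0.1,0,0,-1,0,0,0,0.1,0,0,-1]

```text
time: 12.35
tool_pos: [0.5467, 0.0879, 0.0756]
ee_rot: [3.141, 0.0, 2.88]
wrist_force: [-0.6, 0.3, 0.3]
width: 0.0642
finger_force: 0.0
```

Emit:
move_arm:
  deltas: [0,0,0,0.1,0,-2,-1,0,0,0,0.1,0,-5,-1,0,0,0,0.1,0,-9,-1,0,0,0,0.1,0,-13,-1,0,0,0,0,0,-13,-1,0,0,0,0,0,-13,-1]

```text
time: 12.95
tool_pos: [0.5473, 0.088, 0.2069]
ee_rot: [3.141, 0.003, 2.88]
wrist_force: [0.5, 0.2, -0.4]
width: 0.094
finger_force: 0.0
```

```bash
python3 - <<'E'
from h import *
jig();s=snap('wrist');save(s,'w4');pickle.dump(s,open('w4.pkl','wb'))
E
```

```text
t 12.95 tip x 41.0 shoulder x 0.0 lat -0.5 TCPz 206.9 F [ 0.4  0.3 -0.4] rot [3.1406e+00 3.0000e-03 2.8798e+00] w 0.094
```

View pics/w4.png

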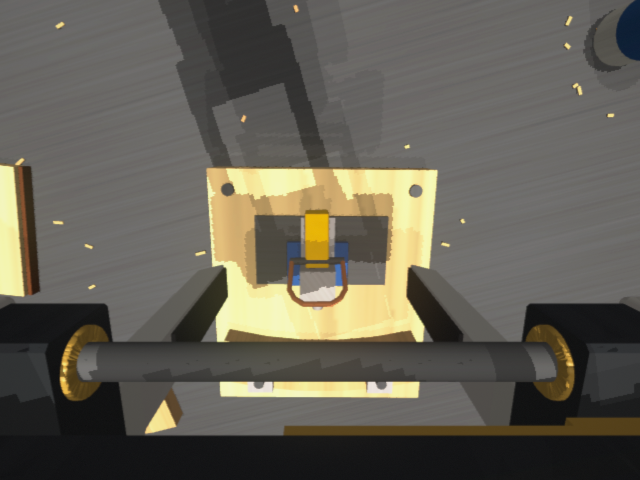

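The pin is seated in the stud with the ring still open, its bow at (317,303) and the head's front at row 267 against the stud. I'll locate the bow and check that the shoulder is home.

```bash
python3 - <<'E'
from h import *
s=pickle.load(open('w4.pkl','rb'));hsv=cv2.cvtColor(s['image'],cv2.COLOR_RGB2HSV)
J=R.from_euler('z',-.263);c=np.array([.5783,.0802,0])
f=lambda P:J.inv().apply(P-c)*1000
k=np.zeros((480,640),np.uint8);k[296:308,308:328]=255
P=f(cloud(s,k));Q=P[P[:,2]>120];print('bow',len(Q),np.median(Q,0),np.percentile(Q,[5,95],axis=0))
m=cv2.inRange(hsv,(20,200,60),(33,255,255));k[:]=0;k[200:270,300:335]=m[200:270,300:335]
P=f(cloud(s,k));Q=P[P[:,2]>90];print('head',np.percentile(Q,[2,50,98],axis=0))
k[:]=0;k[265:305,300:335]=255;P=f(cloud(s,k));Q=P[(P[:,2]>97)&(P[:,2]<104)];print('stud',np.percentile(Q,[2,50,98],axis=0))
E
```

```text
bow 118 [  9.98532742   0.54199249 140.73759433] [[  8.72396664  -6.1226009  138.52757057]
 [ 12.14014252   6.46772526 141.76902192]]
head [[-47.09357542  -9.34448012  91.08010948]
 [-27.49252351  -1.03830924  92.64621876]
 [ -2.62843273   8.07841731  94.18377513]]
stud [[ -0.40536512 -14.30783552  98.05216725]
 [ 11.89374654  -0.18231885  99.64398022]
 [ 25.18509195  13.95040616 101.03358985]]
```

Emit:
move_arm:
  deltas: [0,0,0,-0.5,0,0,1,0,0,0,-1,0,0,1,0,0,0,-1.5,0,0,1,0,0,0,-2.2,0,0,1,0,0,0,-2.2,0,0,1,0,0,0,-2.2,0,0,1,0,0,0,-2.2,0,0,1,0,0,0,-2.2,0,0,1]

```text
time: 13.8
tool_pos: [0.5677, 0.0824, 0.2057]
ee_rot: [3.141, 0.0, 2.88]
wrist_force: [-0.9, 0.0, 0.4]
width: 0.0332
finger_force: 0.0
```

Emit:
move_arm:
  deltas: [0,0,0,0,0,0,1,0,0,0,0,0,0,1,0,0,0,0,0,0,1,0,0,0,0,0,0,1,0,0,0,0,0,0,1,0,0,0,0,0,0,1]

```text
time: 14.4
tool_pos: [0.5678, 0.0823, 0.2056]
ee_rot: [3.141, 0.0, 2.88]
wrist_force: [0.2, 0.0, 0.5]
width: 0.0006
finger_force: 0.0
```

```bash
python3 -c "
from h import *
jig()"
```

```text
t 14.4 tip x 62.3 shoulder x 21.3 lat -0.7 TCPz 205.6 F [0.2 0.1 0.5] rot [3.1415 0.     2.8798] w 0.0006
```

Emit:
move_arm:
  deltas: [0,0,0,0,0.05,2,1,0,0,0,0,0.05,4,1,0,0,0,0,0.05,6,1,0,0,0,0,0.05,7.5,1,0,0,0,0,0.05,9,1,0,0,0,0,0.05,9,1,0,0,0,0,0.05,9,1]

```text
time: 15.1
tool_pos: [0.568, 0.0828, 0.1157]
ee_rot: [3.142, -0.0, 2.88]
wrist_force: [0.8, -0.5, -0.2]
width: 0.0005
finger_force: 0.0
```

```bash
python3 -c "
from h import *
jig()"
```

```text
t 15.1 tip x 62.4 shoulder x 21.4 lat -0.2 TCPz 115.7 F [ 0.9 -0.3 -0.2] rot [ 3.1415 -0.      2.8798] w 0.0005
```

Now I'll push the bow forward.

Emit:
move_arm:
  deltas: [0,0,0,-0.4,0,0,1,0,0,0,-0.8,0,0,1,0,0,0,-1.2,0,0,1,0,0,0,-1.6,0,0,1,0,0,0,-2,0,0,1,0,0,0,-2.4,0,0,1,0,0,0,-2.8,0,0,1,0,0,0,-3.1,0,0,1]

```text
time: 15.9
tool_pos: [0.5949, 0.0752, 0.1128]
ee_rot: [-3.14, -0.009, 2.88]
wrist_force: [-7.5, 2.0, -7.3]
width: 0.0004
finger_force: 4.4
```

```bash
python3 -c "
from h import *
jig()"
```

```text
t 15.9 tip x 90.4 shoulder x 49.4 lat -0.5 TCPz 112.8 F [-7.8 -0.  -7.3] rot [-3.1402 -0.0091  2.8801] w 0.0004
```

Emit:
move_arm:
  deltas: [0,0,0,-0.3,0,0,1,0,0,0,-0.6,0,0,1,0,0,0,-0.6,0,0,1]

```text
time: 16.2
tool_pos: [0.5985, 0.0742, 0.1108]
ee_rot: [-3.139, -0.015, 2.88]
wrist_force: [-9.6, 3.7, -7.6]
width: 0.0006
finger_force: 5.7
```

```bash
python3 -c "
from h import *
jig()"
```

```text
t 16.2 tip x 94.0 shoulder x 53.0 lat -0.6 TCPz 110.8 F [-10.3   1.1  -7.6] rot [-3.1393 -0.0153  2.8804] w 0.0006
```

The friction drags the fingertips down with the bow. I'll back off and push again along the bow's arc, starting higher.

Emit:
move_arm:
  deltas: [0,0,0,0.6,0,0,1,0,0,0,1.2,0,0,1,0,0,0,1.9,0,0,1,0,0,0,2.6,0,0,1,0,0,0,3.2,0,0,1,0,0,0,3.7,0,0,1,0,0,0,3.7,0,-1,1,0,0,0,3.7,0,-1.6,1]

```text
time: 17.0
tool_pos: [0.5685, 0.0827, 0.133]
ee_rot: [3.141, 0.002, 2.88]
wrist_force: [0.3, 0.4, 0.4]
width: 0.0007
finger_force: 0.0
```

```bash
python3 - <<'E'
from h import *
s=snap('wrist');jig();save(s,'w5',(220,160,420,345),3)
E
```

```text
t 17.05 tip x 63.6 shoulder x 22.6 lat 0.1 TCPz 134.3 F [ 0.3 -0.2  0.6] rot [3.1404 0.0041 2.8798] w 0.0003
```

View pics/w5.png

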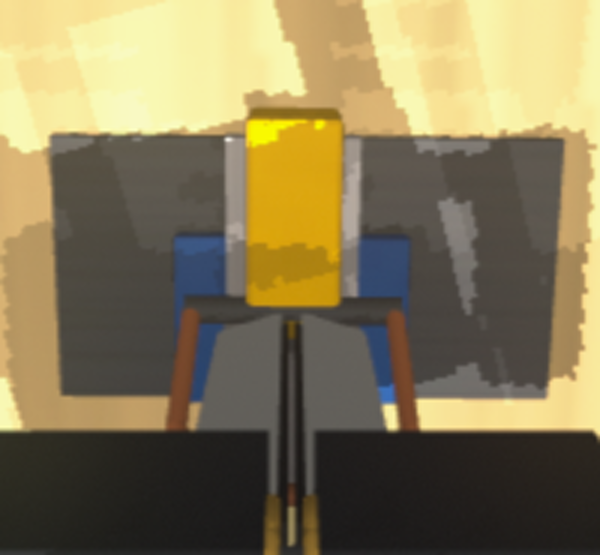

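The head is still straight and home, and the closed fingers stand between the ring's copper legs (crop cols 180 and 405). Now the arc push.

Emit:
move_arm:
  deltas: [0,0,0,-0.6,0,0,1,0,0,0,-1.2,0,0,1,0,0,0,-2,0,0.2,1,0,0,0,-2.5,0,0.35,1,0,0,0,-3,0,0.7,1,0,0,0,-3.4,0,1,1,0,0,0,-3.7,0,1.3,1,0,0,0,-4,0,1.6,1]

```text
time: 17.85
tool_pos: [0.6039, 0.0729, 0.1129]
ee_rot: [-3.14, -0.008, 2.88]
wrist_force: [-7.8, 2.7, -5.3]
width: 0.0004
finger_force: 3.8
```

```bash
python3 -c "
from h import *
jig()"
```

```text
t 17.85 tip x 99.7 shoulder x 58.7 lat -0.4 TCPz 112.9 F [-8.3  0.6 -5.3] rot [-3.1404 -0.0082  2.8801] w 0.0004
```

Emit:
move_arm:
  deltas: [0,0,0,-0.3,0,0.2,1,0,0,0,-0.6,0,0.4,1,0,0,0,-0.8,0,0.5,1,0,0,0,-1,0,0.5,1]

```text
time: 18.25
tool_pos: [0.6081, 0.0717, 0.1048]
ee_rot: [-3.139, -0.022, 2.881]
wrist_force: [-16.6, 4.9, -7.1]
width: 0.0004
finger_force: 8.6
```

```bash
python3 -c "
from h import *
jig()"
```

```text
t 18.25 tip x 104.0 shoulder x 63.0 lat -0.4 TCPz 104.8 F [-17.3   0.4  -7.1] rot [-3.1389 -0.0225  2.881 ] w 0.0004
```

Emit:
move_arm:
  deltas: [0,0,0,0.8,0,0,1,0,0,0,2,0,0,1,0,0,0,3.5,0,-0.5,1,0,0,0,5,0,-1.5,1,0,0,0,5,0,-4,1,0,0,0,5,0,-8,1,0,0,0,6,0,-8,1,0,0,0,6,0,-8,1]

```text
time: 19.05
tool_pos: [0.5594, 0.0855, 0.1938]
ee_rot: [3.139, 0.007, 2.88]
wrist_force: [-0.2, -0.1, -0.5]
width: 0.0005
finger_force: 0.0
```

```bash
python3 - <<'E'
from h import *
s=snap('wrist');jig();save(s,'w6',(200,150,440,440),2)
E
```

```text
t 19.1 tip x 52.8 shoulder x 11.8 lat -0.2 TCPz 191.8 F [ 0.8 -0.2 -0.4] rot [3.1407 0.004  2.8799] w 0.0008
```

View pics/w6.png

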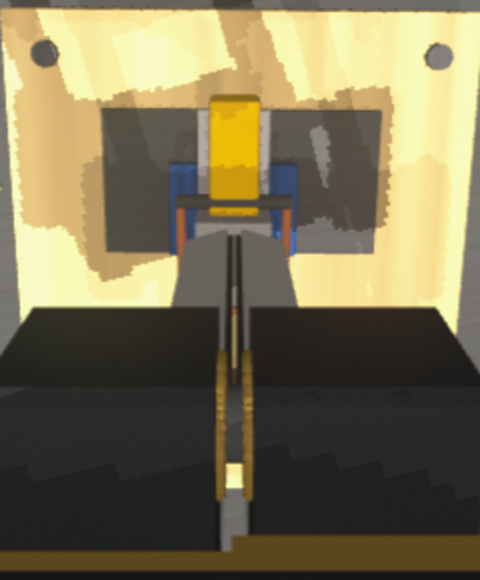

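Here the ring's legs run straight down without splaying, as if shut, but the fingers hide the bow. I'll retreat and look with both the scene camera and the wrist camera.

Emit:
move_arm:
  deltas: [0,0,0,0,0,-2,1,0,0,0,0,0,-4,1,0,0,0,-2,0,-5,1,0,0,0,-5,0,-5,1,0,0,0,-7,0,-5,1,0,0,0,-7,0,-5,1,0,0,0,-7,0,-5,1,0,0,0,-7,0,-5,1]

```text
time: 19.9
tool_pos: [0.625, 0.0675, 0.24]
ee_rot: [-3.141, -0.001, 2.88]
wrist_force: [0.1, 0.3, -0.3]
width: 0.0001
finger_force: 0.0
```

```bash
python3 - <<'E'
from h import *
w=snap('wrist');s=snap('scene');jig()
a=cv2.resize(w['image'][60:340,180:460],(560,560));b=cv2.resize(s['image'][240:300,310:350],(240,360),interpolation=cv2.INTER_CUBIC)
im=np.zeros((560,800,3),np.uint8);im[:,:560]=a;im[:360,560:]=b
cv2.imwrite('pics/w7.png',im[:,:,::-1]);pickle.dump(w,open('w7.pkl','wb'))
E
```

```text
t 20.0 tip x 121.5 shoulder x 80.5 lat -0.0 TCPz 240.7 F [ 0.2 -0.2  0.1] rot [3.1415 0.     2.8803] w 0.0004
```

View pics/w7.png

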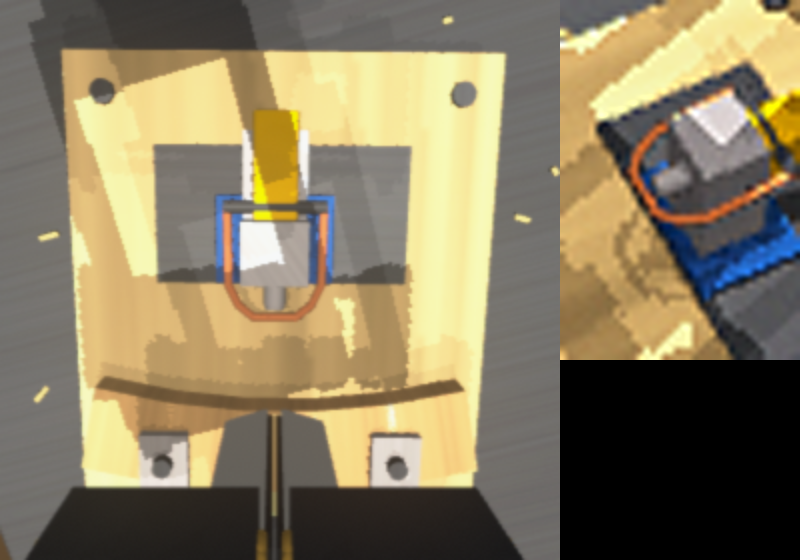

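In both views the ring is shut round the stud, with the bow just beyond the pin's tip. I'll check this from depth and then hand in.

```bash
python3 - <<'E'
from h import *
s=pickle.load(open('w7.pkl','rb'));hsv=cv2.cvtColor(s['image'],cv2.COLOR_RGB2HSV)
J=R.from_euler('z',-.263);c=np.array([.5783,.0802,0]);f=lambda P:J.inv().apply(P-c)*1000
k=np.zeros((480,640),np.uint8);k[214:223,308:326]=255
P=f(cloud(s,k));Q=P[P[:,2]>60];print('bow',len(Q),np.median(Q,0))
m=cv2.inRange(hsv,(20,200,60),(33,255,255));k[:]=0;k[110:172,300:335]=m[110:172,300:335]
Q=f(cloud(s,k));Q=Q[Q[:,2]>85];print('head',np.percentile(Q,[2,50,98],axis=0))
b=np.median(P[P[:,2]>60],0);a=np.arctan2(b[2]-93.5,b[0]+6);print('ring',1.222-a)
if 1.222-a>1.25: robot.close_job();print('closed')
E
```

```text
bow 86 [44.33908068 -0.92650518 82.94818717]
head [[-4.59411784e+01 -8.72859480e+00  9.10763557e+01]
 [-2.61253581e+01 -6.84930755e-02  9.25500257e+01]
 [-2.21445135e+00  9.24292403e+00  9.41241706e+01]]
ring 1.4286231689603088
the job is handed in; nothing more can be done
closed
```

The pin is through the stud with its shoulder home, the ring measured shut at about 1.4 rad, the gripper is clear, and the job was handed in at about 20 s; the verdict was not shown.

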